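# Spring the split ring out of its hub groove with a pick

### The job

Take the orange-handled ring pick from the blue tray, slide its tip along the carousel into the slot in the hub, under the sprung end of the copper split ring, until it bears lightly on the yellow wall at the back of the slot, and hold it there for half a second. Then lift with the pick, without forcing it, until that end springs out of the groove and over the two brass lips, let it down so that the end rests on top of the lips with the ring still on the hub, and stand the pick upright back in the blue tray. Never press on the hub with more than about 10 N, keep the gripper off the ring and hub, and leave everything else where it is.

Things in the scene. Friction and masses are not known exactly. Their poses are not given: they have to be found in the camera images.
- hub: Dark steel hub, 52 mm wide, 14 mm high, fixed in the middle of the carousel. Origin: its centre at the level of the carousel's flat top; z up; the pick slot runs along x and opens on the -x side, which faces the robot (within 35 degrees). Ring groove: shoulder 5 mm high, 26 mm radius. Two brass lips, 34 degrees either side of the slot, overhang the ring: sloped below, flat on top at 14 mm.
- slot (a point): Mouth of the pick slot: at floor level under the ring's wire, 22 mm from the hub's centre on its -x side; axes as the hub's. Slot floor: the carousel's flat top. Open above and outwards, at least 8 mm wide, symmetric about the hub's x axis. Its rigid yellow back wall, 24 mm high, stands 3.5 to 13 mm inward (+x) of this point; it differs each time and must be felt.
- carousel: Round aluminium sample carousel, fixed, 200 mm across; origin at the centre of its underside, flat top 30 mm above that. Coloured tube caps stand 16 mm above it along the far half of its rim only, never within 65 degrees of the slot's direction.
- ring_lift (a point): Lift here: centre of the copper ring's wire (4 mm thick, ring 48 mm across) where it crosses the slot. Seated: 7 mm above the carousel top, so 5 mm is free below the wire. This sprung end pulls inwards; about 4 to 17 N of straight lift takes it past the lips. It is over them when this point is 16 mm or more above the carousel top, and then stays resting on them at 16 to 19 mm.
- ring: The stiff part of the same split ring (about 40 g in all); origin at the centre of the ring, in the groove 7 mm above the carousel's top, on the hub's axis; z is the ring's axis.
- pick_mid (a point): Ring pick, 100 g: orange upright handle 14 mm square, from 7 to 97 mm above its underside, on a steel heel 27 x 24 mm, 7 mm high, on which it stands by itself (heel reaches 16 mm behind, 11 mm ahead of the handle's axis). This point: on the handle's axis 50 mm above its underside. x points along the tip, z up; handle faces square to x and y.
- pick_tip (a point): Nose of the pick's tip: end of a flat steel bar 5 mm wide and 3 mm thick that runs from the heel forward along the pick's x, flush with the underside of the heel. This point is the bottom centre of the nose, 33 mm ahead of the handle's axis and 50 mm below pick_mid.
- pick: The same pick; origin on the handle's axis at the underside of the heel.
- tray: Blue shallow tray fixed to the table, 130 (x) x 110 (y) mm outside, walls 4 mm thick, rim 12 mm high; origin at the centre of its underside; its inner floor is 4 mm above that. The pick starts in it, with its axis within 35 mm of the tray's centre.
- bush: Loose brass bush, 22 mm across, 16 mm high, standing in a -y corner of the tray; leave alone. Origin at its underside.
- amber: Amber bottle, 56 mm across, 130 mm high; leave alone.
- cup_a: Sample cup with red lid, 44 mm across, 45 mm high; leave alone.
- cup_b: Second sample cup with red lid; leave alone.
- slides: White slide box 80 x 55 x 35 mm; leave alone.
- dish: Clear dish 84 mm across, 14 mm high; leave alone.
There are look-alikes about, which are no part of the job. Of the things shaped like the tray, the blue one is meant.

How it is judged:
By the outcome, as a careful person would: the job done as asked, in the order asked, and still so for the second after the job is handed in, with the robot touching nothing.
It also fails if it takes over 61 s, if anything falls off the work surface, if the arm or the gripper's body presses on something with over 40 N, if the wrist force passes 120 N, or if a joint passes its speed limit or range.

### The arm

A 6-joint arm with a two-finger parallel gripper is mounted at the origin on the work surface. World frame = base frame: x ahead of the robot, y to its left, z up, the work surface at z = 0. Lengths are in m, angles in rad, forces in N, time in s.
With the tool pointing down it reaches from about 0.425 to 0.95 m from the base axis. Payload 14.7 kg.
Tool frame: the origin (TCP) lies on the centre line of the jaws, within the pads' length; the fingertips stand 8 mm ahead of it and the grasp point (between the pads) lies 11 mm behind it; x points along the fingers, z is the direction in which the jaws open and shut, and the axes are right-handed (so a half turn about x gives the same grasp; the last joint's range is limited). The gripper opens to 85 mm and grips with 20 to 120 N. Pads are 22 mm wide; open, the fingers measure 114 mm over their backs; the gripper's body (76 mm by 85 mm) begins 54 mm behind the grasp point. The pads swing forward as they close: fully open they stand 13 mm farther back than shut.
Start: joints at [-0.047, 0.48, 1.596, -0, 1.065, -0.047], TCP at [0.65, 0, 0.239] pointing down, gripper open.
Joint ranges: [-2.75, 2.75], [-0.82, 2.05], [0.23, 2.67], [-1.56, 4.7], [0.09, 2.69], [-2.92, 2.92]. Speed limits (rad/s): [1.89, 1.89, 2.39, 3.01, 3.01, 3.01].

### API

Orientations are given as a unit quaternion [w, x, y, z].
In Python, from station import arm gives the robot as it stands. Calls block until the motion is done:
- arm.goto(position, orientation): joint-space move of the TCP to a pose.
- arm.move_linear(position, ori=None, vel=0.15): straight line of the TCP; ori=None keeps the orientation; vel is the mean speed in m/s.
- arm.movej(angles): joint-space move.
- arm.command_gripper(opening, squeeze=None): finger opening in m; squeeze is the grip in N (None keeps the last); returns when the fingers have stopped.
- arm.sleep(seconds).
- arm.solve_ik(position, orientation): joint angles nearest the present ones, or None.
- arm.observe(): the state.
- arm.get_image(name): name is "scene" or "side" or "wrist"; returns (picture, depth): 384x512x3 uint8, red, green, blue; 384x512 float32, m along the optical axis (not along the pixel's ray), 0 where there is no reading.
- arm.calibration(name): a dict with "camera_matrix" (3x3 intrinsics, pixels), "camera_from_world" (4x4, takes a point from world to camera coordinates). Camera axes: x right, y up, looking along -z (the intrinsics and any distortion apply to the point x, -y, -z); pixel columns grow to the right and rows downward; lengths in m; the calibration is good to about 2 mm. A picture is of the moment at which its call begins: read the wrist's pose just before it. calibration takes no time and is no camera call; for the wrist camera it gives the pose at the moment of the call.
A pose or a line that the arm cannot do raises arm.PlanningError and nothing moves.
- arm.finish_job(): hands the job in, once; it reports no verdict.
The state is a dict: "time": time; "joint_pos": joint angles; "qvel": joint speeds; "joint_torque": joint torques, N m; "eef_pos": TCP position; "tool_rot": TCP orientation; "wrist_force": force on the tool from outside, world axes, zero at the start; "ft_torque": the same for the moment, N m; "width": finger opening in m.
Only numpy, scipy, OpenCV 4.12 (cv2) and the standard library are available. Lean on these libraries where they do the work, as an engineer would, in place of code of your own. Each camera call takes 0.05 s, during which the arm holds its last target. There are 200 camera calls.

## Working session

There is one attempt and no reset: what is moved stays moved. The work goes in short steps, each a Python script; the robot and the scene stay as the last script left them, time stands still between calls to the robot, and variables do not carry over. Pictures are saved under pics/ and viewed, about 8 in all and at most 12, crops included, and the job is handed in when it is done.

```bash
mkdir -p pics; ls; python3 - <<'E'
from station import arm
import cv2,numpy as np
o=arm.observe();print({k:np.round(v,3) for k,v in o.items()})
for n in("scene","side","wrist"):
    im,d=arm.get_image(n);c=arm.calibration(n)
    np.savez(f"pics/{n}0.npz",im=im,d=d,K=c["camera_matrix"],T=c["camera_from_world"])
    cv2.imwrite(f"pics/{n}0.png",im[:,:,::-1]);print(n,{k:np.round(v,3) for k,v in c.items()})
a=[cv2.imread(f"pics/{n}0.png") for n in("scene","side","wrist")]
E
```

```text
pics
{'time': np.float64(0.0), 'joint_pos': array([-0.047,  0.481,  1.597,  0.   ,  1.065, -0.047]), 'qvel': array([ 0.001, -0.   ,  0.001,  0.001, -0.   ,  0.001]), 'joint_torque': array([ 2.0000e-03, -9.5065e+01, -4.3018e+01, -1.0000e-03,  1.2000e-02,
        0.0000e+00]), 'eef_pos': array([0.65 , 0.   , 0.239]), 'tool_rot': array([0.707, 0.   , 0.708, 0.   ]), 'wrist_force': array([ 0.071, -0.519, -0.163]), 'ft_torque': array([-0.018, -0.004, -0.01 ]), 'width': np.float64(0.085)}
scene {'camera_matrix': array([[479.537,   0.   , 253.859],
       [  0.   , 479.537, 191.59 ],
       [  0.   ,   0.   ,   1.   ]]), 'camera_from_world': array([[-0.173,  0.985,  0.011,  0.075],
       [-0.665, -0.125,  0.737,  0.313],
       [ 0.727,  0.12 ,  0.676, -1.719],
       [ 0.   ,  0.   ,  0.   ,  1.   ]])}
side {'camera_matrix': array([[479.911,   0.   , 253.785],
       [  0.   , 479.911, 188.664],
       [  0.   ,   0.   ,   1.   ]]), 'camera_from_world': array([[-0.969, -0.247,  0.004,  0.547],
       [ 0.119, -0.452,  0.884, -0.138],
       [-0.216,  0.857,  0.467, -1.181],
       [ 0.   ,  0.   ,  0.   ,  1.   ]])}
wrist {'camera_matrix': array([[334.714,   0.   , 250.281],
       [  0.   , 334.714, 191.636],
       [  0.   ,   0.   ,   1.   ]]), 'camera_from_world': array([[ 1.   , -0.   , -0.001, -0.649],
       [-0.   ,  0.962, -0.274,  0.036],
       [ 0.001,  0.274,  0.962, -0.379],
       [ 0.   ,  0.   ,  0.   ,  1.   ]])}
```

View pics/scene0.png

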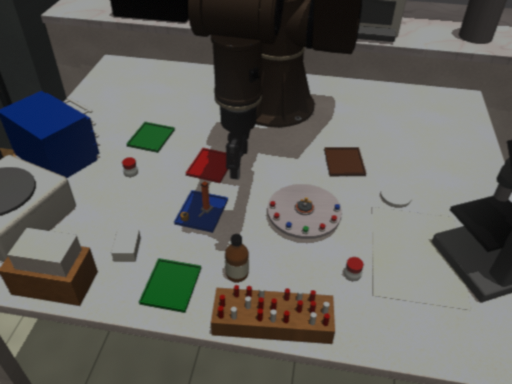

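View pics/wrist0.png

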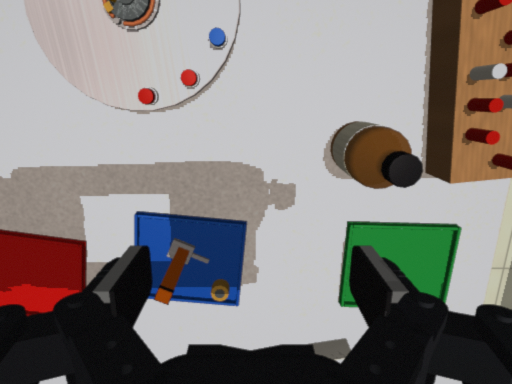

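The scene view shows the blue tray at (202,211) with the orange pick at (206,197), and the carousel with its hub at (305,205). The wrist view shows the pick's handle base at (180,250) with its tip pointing to (208,262), the bush at (220,291), and the hub partly cut off at (130,8).

Look-alikes in the scene view are the red tray (210,165), the green trays (151,137) and (171,285), and the brown one (345,161). No other pick is visible so far.

```bash
cat > h.py <<'E'
import numpy as np,cv2
from station import arm
def load(n):
    z=np.load(f"pics/{n}.npz");return z["im"],z["d"],z["K"],z["T"]
def snap(cam,name):
    c=arm.calibration(cam);im,d=arm.get_image(cam)
    np.savez(f"pics/{name}.npz",im=im,d=d,K=c["camera_matrix"],T=c["camera_from_world"])
    cv2.imwrite(f"pics/{name}.png",im[:,:,::-1]);return im,d,c["camera_matrix"],c["camera_from_world"]
def ray(uv,K,T):
    uv=np.atleast_2d(uv).astype(float)
    c=np.c_[(uv[:,0]-K[0,2])/K[0,0],-(uv[:,1]-K[1,2])/K[1,1],-np.ones(len(uv))]
    R=T[:3,:3];return -R.T@T[:3,3],c@R
def onplane(uv,z,K,T):
    o,d=ray(uv,K,T);return o+d*((z-o[2])/d[:,2])[:,None]
def cloud(d,K,T):
    v,u=np.mgrid[:d.shape[0],:d.shape[1]]
    o,r=ray(np.c_[u.ravel(),v.ravel()],K,T)
    P=o+r*d.ravel()[:,None];P[d.ravel()==0]=np.nan;return P.reshape(*d.shape,3)
def proj(P,K,T):
    p=np.atleast_2d(P)@T[:3,:3].T+T[:3,3];return np.c_[K[0,0]*p[:,0]/-p[:,2]+K[0,2],K[1,1]*-p[:,1]/-p[:,2]+K[1,2]]
def hsv(im):return cv2.cvtColor(im,cv2.COLOR_RGB2HSV)
E
python3 - <<'E'
from h import *
im,d,K,T=load("wrist0");P=cloud(d,K,T);H=hsv(im)
print("hub",onplane([[132,8]],.04,K,T),"tip",onplane([[208,262]],.004,K,T),"heel",onplane([[180,250]],.011,K,T))
print("bush",onplane([[220,291]],.02,K,T))
m=(H[...,0]>105)&(H[...,0]<130)&(H[...,1]>150);Q=P[m];Q=Q[(Q[:,2]<.03)&(Q[:,1]<.06)]
print("tray z",np.nanpercentile(Q[:,2],[5,50,95]))
c=max(cv2.findContours(m.astype('u1'),0,2)[0],key=cv2.contourArea);r=cv2.boxPoints(cv2.minAreaRect(c));print(r,onplane(r,.012,K,T))
im,d,K,T=load("scene0");print("hub scene",onplane([[305,202]],.044,K,T))
for q in ([.52,.1,.3],[.52,.17,.3],[.56,.08,.33]):print(q,arm.solve_ik(q,[.7071,0,.7071,0]))
E
```

```text
hub [[0.54362317 0.14514069 0.04      ]] tip [[ 0.59787843 -0.12542889  0.004     ]] heel [[ 0.56623913 -0.10603446  0.011     ]]
bush [[ 0.61318686 -0.15545314  0.02      ]]
tray z [0.00279442 0.00412769 0.01181523]
[[127.663925 295.69675 ]
 [135.32787  211.39348 ]
 [245.68852  221.42624 ]
 [238.02458  305.7295  ]] [[ 0.49842051 -0.16717529  0.012     ]
 [ 0.51822541 -0.05733118  0.012     ]
 [ 0.64421071 -0.06951938  0.012     ]
 [ 0.63424396 -0.18132244  0.012     ]]
hub scene [[0.53223017 0.15589647 0.044     ]]
[0.52, 0.1, 0.3] [ 1.32736256e-01  2.50165190e-01  1.79519417e+00 -4.44089210e-16
  1.09623329e+00  1.32736256e-01]
[0.52, 0.17, 0.3] [ 2.60557286e-01  2.76388145e-01  1.75830147e+00 -4.44089210e-16
  1.10690304e+00  2.60557286e-01]
[0.56, 0.08, 0.33] [ 8.83080703e-02  2.79842003e-01  1.67682687e+00 -4.44089210e-16
  1.18492379e+00  8.83080703e-02]
```

```bash
python3 - <<'E'
from h import *
q=[.7071,0,.7071,0]
arm.goto([.53,.165,.17],q);snap("wrist","hub1")
arm.goto([.58,-.10,.20],q);snap("wrist","pick1")
snap("scene","scene1"); snap("side","side1")
print(arm.observe()["time"])
a=[cv2.imread(f"pics/{n}.png") for n in("hub1","pick1")]
a=[cv2.resize(x[40:340,100:400],(400,400),interpolation=2) for x in a]
cv2.imwrite("pics/c1.png",np.hstack(a))
E
```

```text
2.275
```

View pics/c1.png

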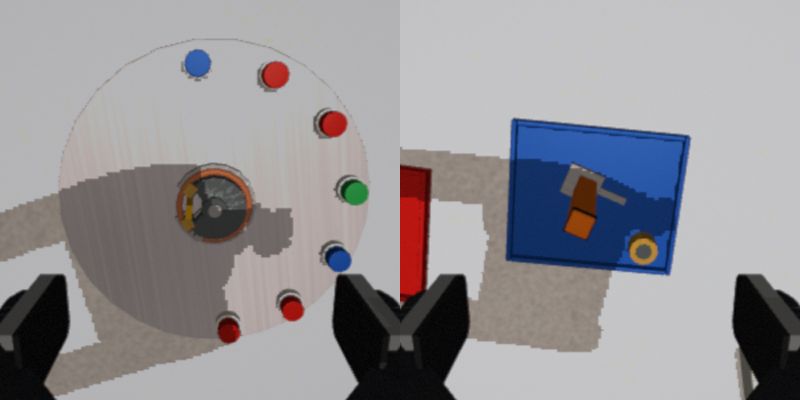

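The left crop shows the hub at crop (214,205), with the brass lips and yellow wall on its left side (185,205). The right crop shows the pick in the blue tray: heel (583,180), tip (625,202), handle top (580,222), bush (642,249). I'll take closer views of both.

```bash
python3 - <<'E'
from h import *
q=[.7071,0,.7071,0]
arm.goto([.58,-.07,.15],q);snap("wrist","pick2")
arm.goto([.53,.175,.12],q);snap("wrist","hub2")
arm.goto([.53,.205,.12],q);snap("wrist","hub3")
print(arm.observe()["time"])
for n,zt in(("hub2",.04),("hub3",.04),("pick2",.01)):
    im,d,K,T=load(n);P=cloud(d,K,T);H=hsv(im)
    if n[0]=="h":
        # carousel: points at z~.030
        m=(abs(P[...,2]-.03)<.006)&(H[...,1]<60);print(n,"carousel z",np.nanmedian(P[m][:,2]))
    print("ctr",proj([[.535,.15,.04]],K,T))
a=cv2.imread("pics/hub2.png");uv=proj([[.535,.15,.04]],*load("hub2")[2:])[0].astype(int);print(uv)
b=cv2.imread("pics/pick2.png");uw=proj([[.58,-.115,.02]],*load("pick2")[2:])[0].astype(int);print(uw)
f=lambda a,u,s,k:cv2.resize(a[max(u[1]-s,0):u[1]+s,max(u[0]-s,0):u[0]+s],(400,400),interpolation=cv2.INTER_CUBIC)
cv2.imwrite("pics/c2.png",np.hstack([f(a,uv,60,0),f(b,uw,80,0)]))
E
```

```text
4.0083
hub2 carousel z 0.029854422893257265
ctr [[255.99953738 235.94279656]]
hub3 carousel z 0.029856982645749458
ctr [[255.88021369 275.55930739]]
ctr [[ 174.89960193 -172.8854659 ]]
[255 235]
[251 237]
```

View pics/c2.png

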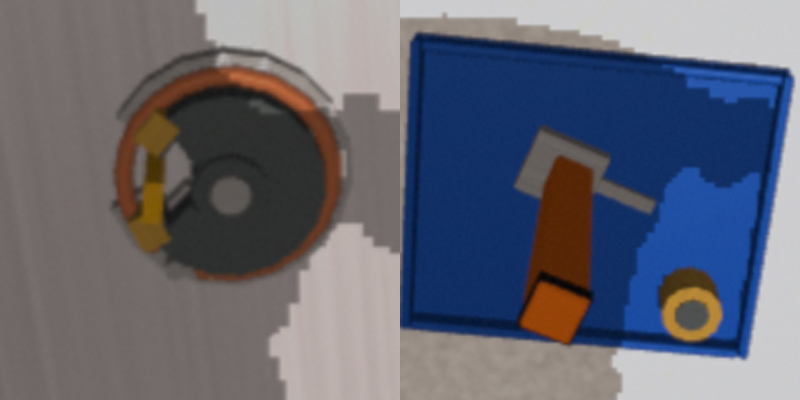

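The hub crop shows the copper ring around dark steel (centre about (230,190)). The two brass lips are at (158,132) and (150,235), with the yellow wall between them at (153,180), so the slot faces −x with a small yaw. In the pick crop, the heel is at (560,165), the tip nose at (653,207) and the handle top at (556,308), with the bush well clear. Now I'll measure.

```bash
python3 - <<'E'
from h import *
from scipy.optimize import least_squares
def circ(p):
    f=lambda c:np.hypot(p[:,0]-c[0],p[:,1]-c[1])-c[2]
    r=least_squares(f,[*p.mean(0)[:2],.024],loss='soft_l1',f_scale=.0005);return r.x,np.sqrt(np.mean(r.fun**2))
for n in("hub2","hub3"):
    im,d,K,T=load(n);H=hsv(im).astype(int);P=cloud(d,K,T)
    u0=proj([[.535,.15,.04]],K,T)[0].astype(int);W=np.zeros(d.shape,bool);W[max(u0[1]-50,0):u0[1]+50,u0[0]-50:u0[0]+50]=1
    cop=W&(H[...,0]<=13)&(H[...,1]>120)&(H[...,2]>50)
    brass=W&(H[...,0]>=16)&(H[...,0]<=30)&(H[...,1]>120)
    print(n,"cop",cop.sum(),"z",np.nanpercentile(P[cop][:,2],[10,50,90]),"brass",brass.sum())
    # outer boundary: for each angle farthest copper pixel
    q=np.argwhere(cop)[:,::-1];X=onplane(q,.0375,K,T)[:,:2];c0=np.array([.537,.152])
    for _ in range(3):
        th=np.round(np.degrees(np.arctan2(*(X-c0).T[::-1]))/6);r=np.hypot(*(X-c0).T)
        o=np.array([X[th==t][np.argmax(r[th==t])] for t in np.unique(th)]);i=np.array([X[th==t][np.argmin(r[th==t])] for t in np.unique(th)])
        fo,e=circ(o);c0=fo[:2]
    print(" outer",fo,e," inner",*circ(i), "ang gaps",sorted(set(range(-30,31))-set(np.unique(th).astype(int))))
    nl,L,s,c=cv2.connectedComponentsWithStats(brass.astype('u1'))
    for k in range(1,nl):
        if s[k,4]>8:
            mm=L==k;print("  br",s[k,4],c[k].round(1),"hsv",np.median(H[mm],0),"z",np.nanpercentile(P[mm][:,2],[10,50,90]).round(4),onplane(c[k],.044,K,T)[0].round(4))
    # top-of-brass points from depth
    tp=brass&(abs(P[...,2]-.044)<.002);nl,L,s,c=cv2.connectedComponentsWithStats(tp.astype('u1'))
    for k in range(1,nl):
        if s[k,4]>6:print("  lip",s[k,4],c[k].round(1),onplane(c[k],.044,K,T)[0].round(4))
    yw=brass&(P[...,2]>.049);print("  wall",yw.sum(),np.nanmean(P[yw],0))
    dk=W&(H[...,2]<70)&(abs(P[...,2]-.044)<.0025);print("  dark",dk.sum(),np.nanmean(P[dk],0))
im,d,K,T=load("pick2");H=hsv(im).astype(int);P=cloud(d,K,T)
org=(H[...,0]<=16)&(H[...,1]>150)&(P[...,1]<-.05)&(P[...,0]<.625)&(P[...,0]>.52)
top=org&(abs(P[...,2]-.101)<.004);r=cv2.minAreaRect(np.argwhere(top)[:,::-1].astype('f4'))
print("top",top.sum(),r,onplane(cv2.boxPoints(r),.101,K,T).round(4),onplane(r[0],.101,K,T))
st=(H[...,1]<90)&(P[...,2]>.004)&(P[...,2]<.02)&(P[...,0]>.52)&(P[...,0]<.625)&(P[...,1]<-.075)&(P[...,1]>-.16)
print("steel",st.sum(),np.nanpercentile(P[st],[2,50,98],axis=0).round(4))
c=max(cv2.findContours(st.astype('u1'),0,2)[0],key=cv2.contourArea)[:,0]
print(onplane(c,.007,K,T)[np.argmax(c[:,0])],c[np.argmax(c[:,0])]);print(c.tolist())
E
```

```text
hub2 cop 672 z [0.0374429  0.03853585 0.03940673] brass 312
 outer [0.5399183  0.15523604 0.0234785 ] 0.0001945521844121299  inner [0.53984779 0.15364073 0.02109546] 0.0005434506889237682 ang gaps [-25, -24, -23, -21, -20, -19]
  br 312 [240.4 229.1] hsv [ 19. 183. 108.] z [0.0428 0.0442 0.0538] [0.5244 0.1567 0.044 ]
  lip 119 [241.4 215.7] [0.5251 0.1664 0.044 ]
  lip 81 [239.1 244.5] [0.5233 0.1454 0.044 ]
  wall 87 [0.5246586  0.15688388 0.05334684]
  dark 1863 [0.54311115 0.15576828 0.04360038]
hub3 cop 575 z [0.0374456  0.03845795 0.03934452] brass 292
 outer [0.53994786 0.15552609 0.02337095] 0.00023442651839149583  inner [0.53988759 0.15382835 0.02104645] 0.0005746915179862267 ang gaps [-25, -24, -23, -22, -21, -20, -19, -18, -17, -16, -15, -14, -13, -12, -11, -10]
  br 292 [240.9 269.7] hsv [ 19. 183. 105.] z [0.0427 0.0444 0.0537] [0.5244 0.1569 0.044 ]
  lip 115 [241.7 257.5] [0.525  0.1664 0.044 ]
  lip 59 [239.4 284.4] [0.5232 0.1453 0.044 ]
  wall 87 [0.52461922 0.1570629  0.05308104]
  dark 1611 [0.54222059 0.15638218 0.04359446]
top 486 ((232.78768920898438, 279.73287
[... 1042 characters left out ...]
35], [256, 236], [258, 236], [259, 237], [260, 237], [261, 238], [263, 238], [265, 240], [267, 240], [268, 241], [271, 241], [271, 240], [272, 239], [272, 237], [271, 236], [270, 236], [269, 235], [267, 235], [266, 234], [265, 234], [264, 233], [263, 233], [262, 232], [260, 232], [259, 231], [258, 231], [257, 230], [256, 230], [255, 229], [253, 229], [251, 227], [252, 226], [252, 225], [253, 224], [253, 223], [254, 222], [254, 219], [253, 218], [252, 218], [251, 217], [250, 217], [249, 216], [247, 216], [246, 215], [245, 215], [244, 214], [243, 214], [242, 213], [240, 213], [239, 212], [238, 212], [237, 211], [236, 211], [235, 210], [233, 210], [232, 209], [231, 209], [230, 208], [229, 208]]
```

```bash
cat >> h.py <<'E'
def quat(yaw):
    c,s=np.cos(yaw/2)*.70710678,np.sin(yaw/2)*.70710678;return [c,-s,c,s]
def wf(n=8):
    a=[]
    for _ in range(n):arm.sleep(.01);a.append(arm.observe()["wrist_force"])
    return np.mean(a,0)
PY=np.radians(-25.5);PA=np.array([.5687,-.1079])
E
python3 - <<'E'
from h import *
q=quat(PY);arm.command_gripper(.05)
arm.goto([*PA,.15],q);print(arm.observe()["width"])
arm.move_linear([*PA,.068],vel=.15);print(wf())
arm.command_gripper(.0,90);o=arm.observe();print(o["width"],wf(),o["eef_pos"])
arm.move_linear([*PA,.10],vel=.1);f0=wf();print("lifted",f0,arm.observe()["width"])
arm.move_linear([*PA,.15],vel=.2)
hc=np.array([.5399,.155]);yw=np.radians(-5);ax=np.array([np.cos(yw),np.sin(yw)])
tip=hc-ax*.045;p=tip-ax*.033
# underside is .075+.011-? : TCP z - underside = .064
arm.goto([*p,.14],quat(yw));arm.move_linear([*p,.030+.064+.012],vel=.15)
print(arm.observe()["eef_pos"],p,wf(),arm.observe()["time"])
im,d,K,T=snap("wrist","held1");snap("side","heldside");snap("scene","heldscene")
u=proj([[*hc,.04]],K,T)[0].astype(int);print(u)
a=im[max(u[1]-70,0):u[1]+70,u[0]-110:u[0]+70,::-1];cv2.imwrite("pics/c3.png",cv2.resize(a,None,fx=4,fy=4,interpolation=2))
E
```

```text
0.05006158223259598
[ 0.12494145 -0.15885866  0.52343093]
0.012888843691860311 [-1.20702237  1.18982288  8.54495642] [ 0.56906874 -0.10800777  0.06877619]
lifted [-0.1894115  -0.00343117 -0.6874221 ] 0.012653059432591202
[0.4622744  0.16094007 0.10574181] [0.46219681 0.16179815] [-0.0538596  -0.19092081 -0.99354678] 9.4083
[372 208]
```

View pics/c3.png

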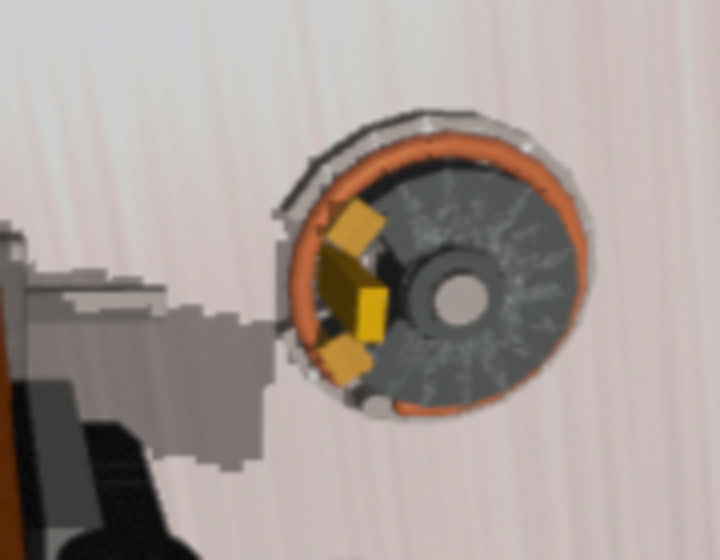

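The view shows the held pick's nose at crop (165,300), the copper ring, the lips at (357,228) and (347,358), and the wall top at (371,315). The nose and the lip tops are at nearly the same height, so they can be compared directly.

```bash
python3 - <<'E'
from h import *
im,d,K,T=load("held1");H=hsv(im).astype(int);P=cloud(d,K,T)
br=(H[...,0]>=16)&(H[...,0]<=30)&(H[...,1]>120);br[:150]=0;br[260:]=0;br[:,:325]=0;br[:,:]&=True;br[:,420:]=0
def comp(m,z,lab):
    nl,L,s,c=cv2.connectedComponentsWithStats(m.astype('u1'),connectivity=4)
    for k in range(1,nl):
        if s[k,4]>25:
            r=cv2.minAreaRect(np.argwhere(L==k)[:,::-1].astype('f4'));b=onplane(cv2.boxPoints(r),z,K,T)
            e=b[1]-b[0],b[2]-b[1];l=max(e,key=np.linalg.norm)
            print(lab,s[k,4],c[k].round(1),onplane(c[k],z,K,T)[0].round(4),"sides",[round(np.linalg.norm(x)*1e3,1) for x in e],"long dir",np.degrees(np.arctan2(l[1],l[0])).round(1))
comp(br&(abs(P[...,2]-.044)<.0018),.044,"lip");comp(br&(abs(P[...,2]-.054)<.0015)&(H[...,2]>150),.054,"wall")
print("z wall",np.nanpercentile(P[br][:,2],[50,90,99]))
# bar: points well above carousel
bar=(P[...,2]>.040)&(P[...,2]<.05);bar[:,:265]=0;bar[:,310:]=0;bar[:195]=0;bar[235:]=0
vv=np.argwhere(bar);print("bar",len(vv))
for u in range(268,308,3):
    r=vv[vv[:,1]==u][:,0]
    if len(r):a=onplane([[u,r.min()-.5],[u,r.max()+.5]],.0447,K,T);print(u,r.min(),r.max(),a[:,:2].round(4).tolist(),np.nanmedian(P[r,u,2]).round(4))
hc=np.array([.5399,.155]);yw=np.radians(-5);ax=np.array([np.cos(yw),np.sin(yw)]);ay=np.array([-ax[1],ax[0]])
S=6;v0,u0=170,262;a=cv2.resize(im[v0:250,u0:u0+130,::-1],None,fx=S,fy=S,interpolation=2)
f=lambda X,z:tuple(int(x) for x in ((proj([[*X,z]],K,T)[0]-[u0,v0]+.5)*S))
cv2.line(a,f(hc,.044),f(hc-ax*.08,.044),(0,255,0),1)
n=hc-ax*.045
cv2.imwrite("pics/c4.png",a)
E
```

```text
lip 129 [350.3 194.4] [0.5249 0.1671 0.044 ] sides [np.float64(7.4), np.float64(6.8)] long dir 50.3
lip 33 [347.6 208.9] [0.5231 0.1578 0.044 ] sides [np.float64(3.7), np.float64(8.6)] long dir -90.3
lip 112 [347.7 226.7] [0.5231 0.1459 0.044 ] sides [np.float64(6.0), np.float64(8.4)] long dir -59.8
wall 87 [354.4 216.3] [0.5244 0.1565 0.054 ] sides [np.float64(8.5), np.float64(3.7)] long dir 84.3
z wall [0.04406248 0.05346961 0.05440729]
bar 470
268 198 232 [[0.4745, 0.1697], [0.4728, 0.1467]] 0.0479
271 210 218 [[0.4758, 0.1618], [0.4753, 0.1559]] 0.0442
274 210 218 [[0.4776, 0.1617], [0.4772, 0.1558]] 0.0441
277 210 218 [[0.4795, 0.1615], [0.4791, 0.1556]] 0.0446
280 209 218 [[0.4813, 0.162], [0.4809, 0.1554]] 0.0441
283 209 218 [[0.4832, 0.1618], [0.4828, 0.1553]] 0.0444
286 209 218 [[0.485, 0.1617], [0.4846, 0.1551]] 0.0445
289 209 217 [[0.4869, 0.1615], [0.4865, 0.1556]] 0.0445
292 209 217 [[0.4887, 0.1613], [0.4884, 0.1554]] 0.0443
295 209 217 [[0.4906, 0.1612], [0.4903, 0.1553]] 0.0442
298 209 217 [[0.4924, 0.161], [0.4921, 0.1551]] 0.0444
301 209 217 [[0.4943, 0.1608], [0.494, 0.1549]] 0.0442
```

View pics/c4.png

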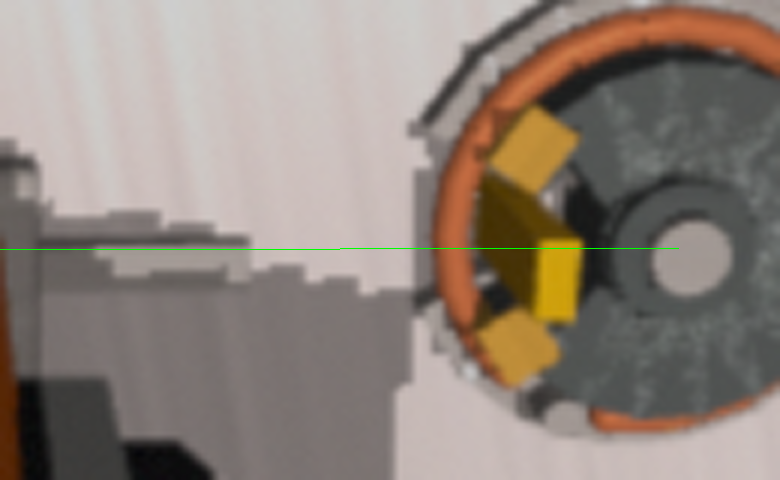

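```bash
cat >> h.py <<'E'
YW=np.radians(-4.9);AX=np.array([np.cos(YW),np.sin(YW),0]);AY=np.array([-AX[1],AX[0],0]);HC=np.array([.5399,.1551,0])
Z=np.array([0,0,1.])
def st(f0,n=4):
    f=wf(n)-f0;e=np.array(arm.observe()["eef_pos"]);r=e-HC
    return np.array([f@AX,f@AY,f[2]]),np.array([r@AX,r@AY,r[2]]),arm.observe()["time"]
def line(t,**k):arm.move_linear(list(t),**k)
E
python3 - <<'E'
from h import *
o=arm.observe();print("eef",o["eef_pos"],"t",o["time"])
e=np.array(o["eef_pos"]);r=e-HC
cmd=HC+AX*(r@AX)+AY*0+Z*.1057
line(cmd,vel=.03,ori=quat(YW));arm.sleep(.1)
f,p,t=st(np.zeros(3));print("axis coords",p.round(4),f.round(2),t)
lat=-p[1];cmd=cmd+AY*lat;cmd[2]=.0985;line(cmd,vel=.03);arm.sleep(.15)
f0=wf(10);f,p,t=st(f0);print(p.round(4),f.round(2),f0,t,"lat",lat)
while cmd[2]>.088:
    cmd=cmd-Z*.0004;line(cmd,vel=.01);f,p,t=st(f0,3)
    if f[2]>1.2:break
print("contact cmd",cmd,p.round(4),f.round(2),t)
np.save("s.npy",np.r_[cmd,f0])
im,d,K,T=snap("wrist","held2")
bar=None
P=cloud(d,K,T)
S=6;u=proj([HC-AX*.03+Z*.035],K,T)[0].astype(int);u0,v0=u[0]-65,u[1]-45
a=cv2.resize(im[v0:v0+90,u0:u0+130,::-1],None,fx=S,fy=S,interpolation=2)
g=lambda X:tuple(int(x) for x in ((proj([X],K,T)[0]-[u0,v0]+.5)*S))
cv2.line(a,g(HC-AX*.02+Z*.033),g(HC-AX*.08+Z*.033),(0,255,0),1);cv2.imwrite("pics/c5.png",a)
E
```

```text
eef [0.46280292 0.16176849 0.10676217] t 9.5583
axis coords [-0.0774  0.      0.1058] [-0.06  0.16 -0.78] 9.9417
[-0.0773 -0.      0.0986] [-0.1   0.61 -0.16] [ 0.03333711 -0.22170615 -0.72086266] 10.6 lat -4.295068918542293e-05
contact cmd [0.46279424 0.16166719 0.0945    ] [-0.0773 -0.      0.0948] [-1.85  0.2   7.96] 13.35
```

View pics/c5.png

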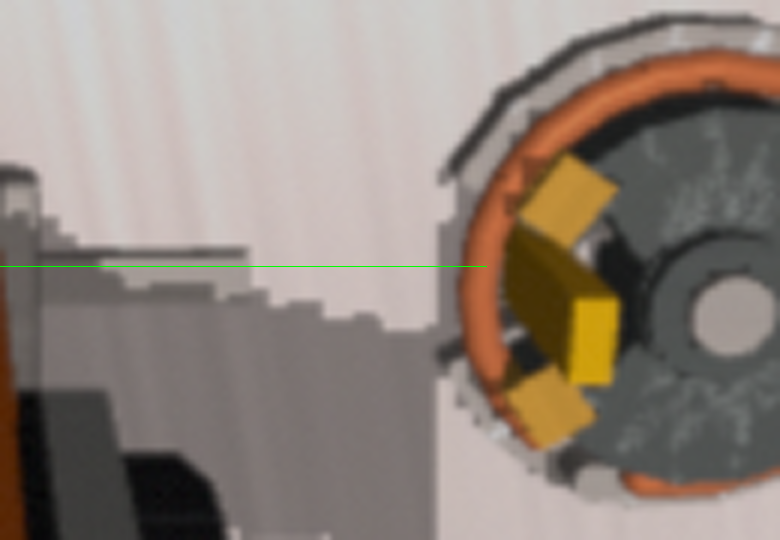

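The bar lies along the slot axis (nose at crop (247,270), axis line at y = 266), about 0.4 mm low, so I'll nudge it. The arm is stiff, about 20 N/mm, so I'll use fine steps.

```bash
python3 - <<'E'
from h import *
s=np.load("s.npy");cmd,f0=s[:3],s[3:]
cmd=cmd+Z*.0003+AY*.0004;line(cmd,vel=.01);arm.sleep(.1);f,p,t=st(f0);print(p.round(4),f.round(2),t)
while f[2]>2.5: cmd=cmd+Z*.0001;line(cmd,vel=.01);f,p,t=st(f0)
print("light",p.round(4),f.round(2),t)
for i in range(3):
    cmd=cmd+AX*.006;line(cmd,vel=.03);f,p,t=st(f0);print("slide",p.round(4),f.round(2),t)
    if f[2]>4:cmd=cmd+Z*.0001
    if f[2]<.3:cmd=cmd-Z*.0001
    if abs(f[0])>3 or abs(f[1])>3:break
else:
    b=f[0];n=0
    while n<45:
        cmd=cmd+AX*(.0005 if p[0]+.033<-.0192 else .0002);n+=1
        if f[2]>4:cmd=cmd+Z*.0001
        if f[2]<.3:cmd=cmd-Z*.00005
        line(cmd,vel=.01);f,p,t=st(f0,3)
        if f[0]<b-1.5 or abs(f[1])>3:break
        if n%4==0:print(p.round(4),f.round(2))
print("end",p.round(4),"nose",p[0]+.033,f.round(2),t)
np.save("s.npy",np.r_[cmd,f0])
E
```

```text
[-0.0774  0.0004  0.0948] [-0.24  0.49  1.95] 13.7833
light [-0.0774  0.0004  0.0948] [-0.24  0.49  1.95] 13.7833
slide [-0.0722  0.0001  0.0948] [-5.42 -0.11  9.08] 14.1667
end [-0.0722  0.0001  0.0948] nose -0.03921509533799049 [-5.42 -0.11  9.08] 14.1667
```

```bash
python3 - <<'E'
from h import *
s=np.load("s.npy");cmd,f0=s[:3],s[3:]
f,p,t=st(f0);print(p.round(4),f.round(2),t)
while f[2]>1: cmd=cmd+Z*.00015;line(cmd,vel=.01);f,p,t=st(f0);print("up",p.round(4),f.round(2),t)
b=0;n=0
while n<60:
    x=p[0]+.033;cmd=cmd+AX*(.003 if x<-.026 else .0005 if x<-.0192 else .0002);n+=1
    line(cmd,vel=.02);f,p,t=st(f0,3)
    if x<-.026 or n%4==0:print(p.round(4),f.round(2),t)
    if f[2]>1.5:
        cmd=cmd+Z*.0001;line(cmd,vel=.01);f,p,t=st(f0,4);print(" z+",f.round(2))
    if f[0]<-1.5 or abs(f[1])>3:
        arm.sleep(.1);f,p,t=st(f0,6)
        print(" chk",p.round(4),f.round(2))
        if f[0]<-1.5 or abs(f[1])>3:break
print("end",p.round(4),"nose",p[0]+.033,f.round(2),t,n)
np.save("s.npy",np.r_[cmd,f0])
E
```

```text
[-0.0722  0.0001  0.0948] [-5.14  0.2   9.28] 14.2
up [-0.0712  0.0004  0.095 ] [0.06 0.1  0.15] 14.4833
[-0.0682  0.0004  0.095 ] [0.09 0.31 0.44] 14.8083
[-0.0653  0.0004  0.095 ] [-0.13 -0.16 -0.05] 15.1333
[-0.0623  0.0004  0.095 ] [ 0.1   0.71 -0.54] 15.4583
[-0.0593  0.0004  0.095 ] [-0.03  0.17 -0.1 ] 15.7833
[-0.0563  0.0003  0.095 ] [-0.16  0.54  0.09] 16.1083
[-0.0549  0.0003  0.0951] [ 0.11  0.01 -0.47] 16.9333
[-0.0529  0.0004  0.095 ] [-0.13  0.11  0.33] 18.0333
[-0.0515  0.0004  0.0951] [-0.41  0.04 -0.1 ] 19.1333
[-0.0507  0.0004  0.0951] [-0.57 -0.03 -0.04] 20.2333
[-0.0501  0.0003  0.095 ] [-2.59  0.61  1.03] 21.3333
 chk [-0.0501  0.0003  0.095 ] [-3.49  0.37  1.24]
end [-0.0501  0.0003  0.095 ] nose -0.017110844020707894 [-3.49  0.37  1.24] 21.4833 24
```

```bash
python3 - <<'E'
from h import *
s=np.load("s.npy");cmd,f0=s[:3],s[3:]
for i in range(3):arm.sleep(.2);f,p,t=st(f0,4);print("hold",p.round(4),f.round(2),round(t,2))
cmd=cmd-AX*.0003;line(cmd,vel=.01);f,p,t=st(f0);print("off",f.round(2))
z0=cmd[2]
for i in range(14):
    cmd=cmd+Z*.001;line(cmd,vel=.02);f,p,t=st(f0,3);print(round((cmd[2]-z0)*1e3,1),p.round(4),f.round(2),round(t,2))
    if np.linalg.norm(f)>24 or cmd[2]-z0>.0125:break
np.save("s.npy",np.r_[cmd,f0])
im,d,K,T=snap("wrist","lift1");u=proj([HC-AX*.02+Z*.04],K,T)[0].astype(int);u0,v0=max(u[0]-65,0),max(u[1]-45,0)
ims,ds,Ks,Ts=snap("side","lift1s");w=proj([HC-AX*.02+Z*.04],Ks,Ts)[0].astype(int);print(w)
a=cv2.resize(im[v0:v0+90,u0:u0+90,::-1],(400,400),interpolation=2);b=cv2.resize(ims[w[1]-40:w[1]+40,w[0]-40:w[0]+40,::-1],(400,400),interpolation=2)
cv2.imwrite("pics/c6.png",np.hstack([a,b]))
E
```

```text
hold [-0.0501  0.0003  0.095 ] [-3.57  0.76  0.55] 21.72
hold [-0.05    0.0003  0.095 ] [-4.35  0.43  1.19] 21.95
hold [-0.05    0.0003  0.095 ] [-4.77  0.99  1.53] 22.18
off [-2.98 -0.03  0.17]
1.0 [-0.0501  0.0004  0.0961] [-3.01  0.02 -0.85] 22.74
2.0 [-0.0501  0.0004  0.0971] [-2.87 -0.43 -0.89] 23.02
3.0 [-0.0502  0.0003  0.098 ] [-2.24  0.38 -3.52] 23.29
4.0 [-0.0505  0.0003  0.0989] [-3.23 -0.07 -5.77] 23.57
5.0 [-0.0507  0.0002  0.0999] [-4.84  1.02 -7.82] 23.84
6.0 [-0.0508  0.0002  0.1008] [ -5.11   1.48 -11.46] 24.12
7.0 [-0.0506  0.0002  0.102 ] [-5.22 -0.78 -8.3 ] 24.39
8.0 [-0.0499  0.0004  0.1034] [-4.72 -0.46 -2.81] 24.67
9.0 [-0.05    0.0004  0.1042] [-3.66 -0.05 -1.33] 24.94
10.0 [-0.05    0.0004  0.1052] [-3.66  1.16 -2.22] 25.22
11.0 [-0.05    0.0004  0.1061] [-2.88  1.07 -1.59] 25.49
12.0 [-0.0501  0.0004  0.1071] [-2.24  1.46 -1.31] 25.77
13.0 [-0.0501  0.0004  0.1081] [-2.26  1.25 -1.17] 26.04
[255 235]
```

View pics/c6.png

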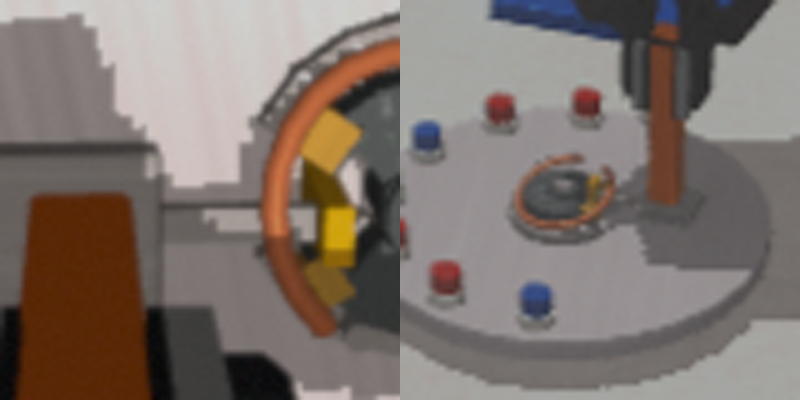

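The force peaked at 11.5 N at 6 mm of lift and then fell away, so the end has sprung out. The wrist crop shows the wire at (275,230) beside the yellow wall, with its free end at (325,330) by the lower lip. I'll check the wire's height and whether it sits over the lips.

```bash
cat > ringz.py <<'E'
from h import *
def ringz(n):
    im,d,K,T=load(n);H=hsv(im).astype(int);P=cloud(d,K,T)
    r=P-HC;X,Y=r@AX,r@AY;R=np.hypot(X,Y);th=np.degrees(np.arctan2(Y,-X))
    cop=(H[...,0]<=13)&(H[...,1]>110)&(H[...,2]>40)&(R<.032)&(P[...,2]>.03)&(P[...,2]<.06)
    for a in range(-75,95,10):
        m=cop&(abs(th-a)<5)
        if m.sum()>2:print(a,m.sum(),"top z",(np.nanpercentile(P[m][:,2],85)-.03).round(4),"R",np.nanpercentile(R[m],[5,50,95]).round(4))
E
python3 -c "
from ringz import *
ringz('lift1')"
```

```text
-45 8 top z 0.0224 R [0.0202 0.0214 0.0226]
-35 36 top z 0.023 R [0.0201 0.0216 0.0231]
-25 36 top z 0.0227 R [0.0208 0.0224 0.0239]
-15 38 top z 0.0222 R [0.0209 0.0226 0.0242]
-5 43 top z 0.021 R [0.0216 0.0234 0.025 ]
5 42 top z 0.0199 R [0.0221 0.0238 0.0253]
15 41 top z 0.0187 R [0.0228 0.0245 0.0257]
25 42 top z 0.0174 R [0.0228 0.0245 0.0258]
35 43 top z 0.0164 R [0.0227 0.0245 0.026 ]
45 45 top z 0.0148 R [0.0213 0.0244 0.0259]
55 42 top z 0.0133 R [0.022  0.024  0.0256]
65 42 top z 0.0123 R [0.0212 0.0236 0.025 ]
75 37 top z 0.0114 R [0.0213 0.0229 0.0245]
85 37 top z 0.0105 R [0.0197 0.0227 0.024 ]
```

```bash
python3 - <<'E'
from h import *
from ringz import ringz
s=np.load("s.npy");cmd,f0=s[:3],s[3:]
for i in range(6):
    cmd=cmd-Z*.001;line(cmd,vel=.02);f,p,t=st(f0,3);print(i+1,p.round(4),f.round(2),round(t,2))
    if f[2]>3:break
    if i in(2,):snap("wrist","down3")
np.save("s.npy",np.r_[cmd,f0]);snap("wrist","down6");ringz("down3");print();ringz("down6")
E
```

```text
1 [-0.0501  0.0004  0.1071] [-2.65  0.43  0.49] 26.42
2 [-0.0502  0.0004  0.106 ] [-2.51  0.6   0.59] 26.69
3 [-0.0502  0.0003  0.105 ] [-2.13  0.72  0.34] 26.97
4 [-0.0502  0.0003  0.104 ] [-2.51  0.42  0.4 ] 27.29
5 [-0.0502  0.0003  0.103 ] [-2.29  0.38 -0.09] 27.57
6 [-0.0502  0.0004  0.102 ] [-2.05  0.03  0.03] 27.84
-45 11 top z 0.0234 R [0.0203 0.0211 0.0229]
-35 34 top z 0.0226 R [0.02   0.0216 0.0232]
-25 36 top z 0.0227 R [0.0207 0.0222 0.0238]
-15 41 top z 0.0219 R [0.021  0.0226 0.0244]
-5 44 top z 0.0209 R [0.0218 0.0234 0.0249]
5 44 top z 0.0195 R [0.0225 0.024  0.0255]
15 43 top z 0.019 R [0.0228 0.0244 0.0257]
25 42 top z 0.0175 R [0.0228 0.0245 0.0258]
35 46 top z 0.0162 R [0.023  0.0248 0.026 ]
45 45 top z 0.0144 R [0.0219 0.0245 0.0258]
55 44 top z 0.0134 R [0.0223 0.0242 0.0255]
65 42 top z 0.0119 R [0.0196 0.0237 0.025 ]
75 41 top z 0.0107 R [0.0214 0.0233 0.0246]
85 38 top z 0.0103 R [0.0197 0.0228 0.024 ]

-45 12 top z 0.0224 R [0.0203 0.0214 0.0228]
-35 35 top z 0.0228 R [0.02   0.0215 0.0231]
-25 36 top z 0.0225 R [0.0207 0.0222 0.0237]
-15 43 top z 0.0217 R [0.0211 0.0227 0.0243]
-5 43 top z 0.0208 R [0.0217 0.0235 0.0247]
5 44 top z 0.0201 R [0.0223 0.0241 0.0254]
15 44 top z 0.0186 R [0.0225 0.0241 0.0254]
25 47 top z 0.0173 R [0.0228 0.0243 0.0258]
35 46 top z 0.0159 R [0.0229 0.0246 0.0259]
45 45 top z 0.0148 R [0.0228 0.0247 0.0257]
55 46 top z 0.0131 R [0.0202 0.0241 0.0255]
65 44 top z 0.0122 R [0.0201 0.0237 0.0251]
75 40 top z 0.0112 R [0.0211 0.0232 0.0247]
85 38 top z 0.0103 R [0.0198 0.0225 0.0241]
```

The ring end stays put at a wire-centre height of about 18.3 mm as the pick comes down. That is inside 16–19 mm, and the load on the pick is near zero, so it rests on the lips. Next I retract and put the pick back.

```bash
python3 - <<'E'
from h import *
from ringz import ringz
s=np.load("s.npy");cmd,f0=s[:3],s[3:]
for dx in(.003,.012,.02):
    cmd=cmd-AX*dx;line(cmd,vel=.04);f,p,t=st(f0,3);print(p.round(4),f.round(2),round(t,2))
cmd[2]=.16;line(cmd,vel=.15)
arm.goto([*PA,.13],quat(PY));arm.move_linear([*PA,.0725],vel=.1);arm.sleep(.15)
g0=wf(8);c=np.array([*PA,.0725])
while c[2]>.066:
    c=c-Z*.0003;line(c,vel=.01);f=wf(3)-g0
    if f[2]>1.2:break
print("placed",c,f.round(2),arm.observe()["eef_pos"])
arm.command_gripper(.045);arm.sleep(.1)
arm.move_linear([*PA,.15],vel=.15);print(arm.observe()["time"])
arm.goto([.60,-.07,.17],quat(0));im,d,K,T=snap("wrist","end1")
arm.goto([.53,.175,.12],quat(0));im2,*_=snap("wrist","end2");print(arm.observe()["time"])
ringz("end2")
u=proj([[.575,-.115,.03]],K,T)[0].astype(int);w=proj([HC+Z*.04],*load("end2")[2:])[0].astype(int)
f=lambda a,u,s:cv2.resize(a[max(u[1]-s,0):u[1]+s,max(u[0]-s,0):u[0]+s,::-1],(400,400),interpolation=2)
cv2.imwrite("pics/c7.png",np.hstack([f(im,u,80),f(im2,w,50)]))
H=hsv(im).astype(int);P=cloud(d,K,T);top=(H[...,0]<=16)&(H[...,1]>150)&(abs(P[...,2]-.101)<.004);print(top.sum(),np.nanmedian(P[top],0))
E
```

```text
[-0.053   0.0004  0.1021] [ 0.3   0.32 -0.19] 28.17
[-0.0652  0.0004  0.1021] [0.01 0.67 0.08] 28.64
[-0.085   0.0005  0.1021] [-0.24  0.42 -0.19] 29.32
placed [ 0.5687 -0.1079  0.0686] [-1.88  0.64  6.35] [ 0.5687237  -0.10788555  0.06882477]
36.7
38.275
-45 7 top z 0.0225 R [0.0202 0.0214 0.0223]
-35 26 top z 0.0226 R [0.0199 0.0215 0.0228]
-25 30 top z 0.0223 R [0.0203 0.0215 0.0237]
-15 30 top z 0.0218 R [0.021  0.0224 0.024 ]
-5 37 top z 0.0211 R [0.0212 0.0232 0.0246]
5 32 top z 0.0198 R [0.0221 0.0237 0.0251]
15 33 top z 0.0191 R [0.0226 0.024  0.0254]
25 34 top z 0.0173 R [0.0226 0.0242 0.0256]
35 35 top z 0.0163 R [0.0228 0.0244 0.0257]
45 38 top z 0.0146 R [0.0225 0.0243 0.0258]
55 37 top z 0.0135 R [0.0224 0.024  0.0255]
65 35 top z 0.0123 R [0.0211 0.0238 0.0251]
75 33 top z 0.0113 R [0.0209 0.023  0.0246]
85 32 top z 0.01 R [0.0205 0.0225 0.0242]
345 [ 0.57223912 -0.10555176  0.10033737]
```

View pics/c7.png

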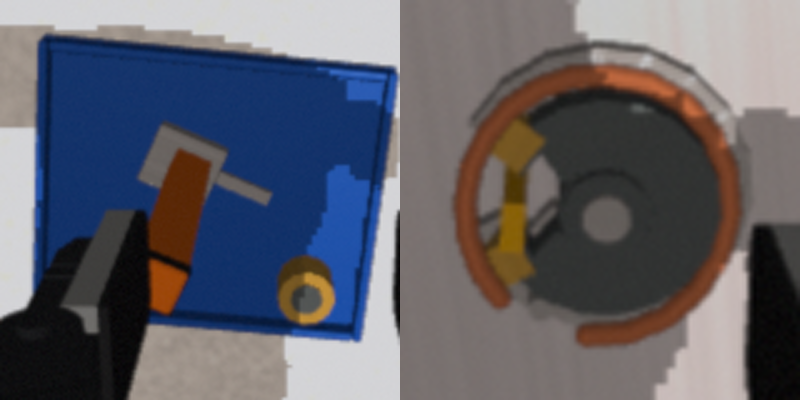

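The pick stands upright in the blue tray, with its heel at crop (180,155) and its tip at (268,197), and the bush is unmoved. The ring is on the hub with its sprung end raised near the lips. The readings are the same as before the pick was withdrawn, so I'll hand in.

```bash
python3 -c "
from station import arm
print(arm.observe()['time'],arm.observe()['wrist_force'],arm.finish_job())"
```

```text
the job is handed in; nothing more can be done
38.275 [-0.80588345 -0.30705514  1.11800732] None
```

The job is done and handed in at about 38 s of the 61 s allowed; I have no verdict back.

**What I did**
- **Wall:** I slid the pick's tip into the slot and it met the yellow wall about 4.9 mm in. I held it there for about 0.7 s at 3.5–4.8 N.
- **Lift:** The lifting force peaked at about 11.5 N, then dropped as the end sprang out. I let it down, drew the pick out and put it back where it started in the blue tray.

**Last checks**
- **Ring:** The wire centre at the slot is about 18.4 mm above the carousel, inside the 16–19 mm range. It stayed there after the pick was withdrawn, and the ring is still on the hub.
- **Pick:** It stands upright in the blue tray, and its handle top reads 100 mm above the table (101 mm expected). The bush looks unmoved. I did not re-measure the other objects.

**What was less clean**
- **Carousel contact:** The touchdown reached about 8 N and the first slide step about 9 N, so I raised the pick slightly. It made the rest of the slide barely touching the carousel, or just clear of it.
- **Lip on the +y side:** Depth there puts the underside of the wire near 12.4 mm, just outside the lip rather than clearly above its 14 mm top. At the free end, by the other lip, it is well above. I relied on the stated test, the height at the slot.
- **Handle position:** The final camera reading of the handle top is about 4 mm from its starting place, but a finger hid part of it. The arm's own position at release matched the starting place.

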